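Press the shelf label holder home behind the lip

TASK

Lift the lid of the grey case open until it rests on its stop and leave it there, then take the label holder out of the case. Push its blade down behind the lip of the small sample shelf, against the spring, until the label panel sits flush on the lip, and finish while still holding it pressed home, so that I can tighten the clamp. Leave the two jars and the meter where they stand.

Things in the scene. Friction and masses are not known exactly. Their poses are not given: they have to be found in the camera images.
- lid (a joint): Angle of the case's lid: 0 shut, 1.75 rad at its stop, leaning slightly back past upright; it stays there by its own weight and falls shut when let go below about 1.4 rad. Lid 0.3 kg.
- lid_handle (a point): Middle of the round bar of the lid's black handle: 12 mm thick, 100 mm between its posts, parallel to the hinge, centre 40 mm above the lid's upper face, 17 mm in from its front edge. Axes turn with the lid: x towards the hinge, y along the bar, z out of the lid. In these axes it lies 145 mm in front of (-x) and 46 mm above (+z) the hinge point.
- lid_hinge (a point): Middle of the hinge axis on the far upper rim of the grey case. Axes turn with the lid: y along the hinge, z out of the lid; opening turns it about +y (its z axis tips away from the robot). Lid shut, the case (160 mm deep along x, 200 mm wide, 90 mm high, walls 5 mm, fixed to the table) lies 0 to 160 mm in front of (-x) this point, rim level with it.
- holder_mid (a point): Middle of the white label holder, half-way up its 73 mm height. z up, y along its width, x through its thickness. Lower part: blade 50 mm wide, 5 mm thick, 28 mm tall. Upper part: label panel 60 mm wide, 14 mm thick, 45 mm tall, its underside 8.5 mm below this point.
- holder: The same label holder; origin under the blade, 36.5 mm below holder_mid, same axes; front and back alike; about 50 g. It starts upright in the shut case, parallel to the hinge, the panel's underside resting on a black cradle of two ribs (120 mm long, 20 mm over both, tops 34 mm above the table).
- slot_mouth (a point): Middle of the mouth of the label slot, 100 mm above the table, level with the tops of the aluminium lip (5 mm thick, on the -x side) and shelf board (140 mm deep to +x, 220 mm wide, fixed). z up, y along the lip. The slot opens upward, 9 mm wide, 64 mm long, closed at its ends; a sprung strip is met 20 mm down. Home: panel underside on the lip, holder_mid 8.5 mm above this point.
- strip (a joint): Travel in m of the sprung strip in the slot: 0 up, about 0.008 when the label holder is home; it pushes back with 3.5 N at first and about 9 N at home, and springs up when let go.
- jar_a: Clear lidded sample jar, 40 mm diameter, 55 mm high, on the rear of the shelf; origin under its foot. To be left alone.
- jar_b: Amber lidded sample jar, 40 mm diameter, 55 mm high, on the rear of the shelf; origin under its foot. To be left alone.
- meter: Black hand-sized meter, 70 x 100 x 30 mm with a yellow plug, on the table; origin under it. To be left alone.

How it is judged:
By the outcome, as a careful person would: the job done as asked, in the order asked, and still so for the second after the job is handed in, while the arm keeps its last pose, push and grip.
It also fails if it takes over 58 s, if anything falls off the work surface, if the arm or the gripper's body presses on something with over 40 N, if the wrist force passes 120 N, or if a joint passes its speed limit or range.

ROBOT

A 7-joint arm with a two-finger parallel gripper is mounted at the origin on the work surface. World frame = base frame: x ahead of the robot, y to its left, z up, the work surface at z = 0. Lengths are in mm, angles in degrees, forces in N, time in s.
With the tool pointing down it reaches from about 350 to 900 mm from the base axis. Payload 8.1 kg.
Tool frame: the origin (TCP) lies midway between the tips of the shut fingers; the grasp point (between the pads) lies 19 mm behind it (grip_point_offset is the distance from the TCP to the grasp point, in mm); z points along the fingers, y is the direction in which the jaws open and shut (so a half turn about z gives the same grasp; the last joint's range is limited). The gripper opens to 92 mm and grips with 3 to 60 N. Pads are 19 mm wide; open, the fingers measure 130 mm over their backs; the gripper's body (75 mm by 190 mm) begins 47 mm behind the grasp point.
Start: joints at [65.741, 24.895, 1.432, 90.138, -0.665, 64.973, -4.303], TCP at [197.055, -593.136, 226.742] pointing down, gripper open.
Joint ranges: [-149.89, 149.89], [-25.12, 119.58], [-72.63, 75.52], [4.76, 147.25], [-75.54, 255.54], [6.69, 114.76], [-157.13, 157.13]. Speed limits (degrees/s): [127.2, 127.2, 172.46, 172.46, 180, 180, 180].

INTERFACE

Orientations are given as [roll, pitch, yaw] about the fixed x, y, z axes, in that order (R = Rz(yaw) Ry(pitch) Rx(roll)).
In Python, from workcell import * gives the robot as it stands.
- The arm moves only by the shell command python3 -m handwheel 'ROWS' [FORCE]. ROWS is a JSON object of lists of equal length, an entry for each row: "offset": the shift along the tool's x, y, z as a fraction of full scale, a list of three; "turn": the turn, a rotation vector about the tool's x, y, z as a fraction of full scale, a list of three; "gripper": the gripper command: -1 is fully open, 1 is shut, values between are in proportion. In form: {"offset": [[tx, ty, tz], ...], "turn": [[ax, ay, az], ...], "gripper": [gripper, ...]}. A call has 1 to 10 rows; each row shifts and turns the commanded pose from where the row before left it, along the tool's axes as they then stand; what a row does not reach is not made up. Full scale, the value 1, is 5 cm for a shift and 90 degrees for a turn. A row lasts 1/8 s, in which the tool goes at most 62.5 mm and 10.7 degrees, less where a joint would pass 70% of its speed; a pose out of reach is approached as far as the arm can. A call with a number of a shift or a turn outside -1 to 1 is refused whole. A call with a gripper value outside its range is refused whole. The fingers move at their own pace and stop on an object; FORCE is the grip in N (left out, the last holds). Time passes only in rows, so rows that do not move let the fingers close. It gives the time, the measured TCP pose, the force and the opening at its end, in the units of the state.
- get_obs(): the state, without advancing time (a new reading comes with each control period).
- read_camera(name): name is "scene" or "side" or "wrist"; returns a dict with "frame" (480x640x3 uint8, red, green, blue), "depth" (480x640 float32, mm along the optical axis (not along the pixel's ray), 0 where there is no reading), "K" (3x3 intrinsics, pixels), "R" (3x3) and "t" (3): a world point X has camera coordinates R X + t; the wrist camera has in their place "mount" (4x4, takes a point from camera to tool coordinates, whose origin is the TCP and whose axes are the flange's). Camera axes: x right, y down, z forward; pixel columns grow to the right and rows downward; lengths in mm; the calibration is good to about 2 mm. The wrist camera is an equidistant fisheye: a pixel r from the principal point sees the ray r / f radians off the axis. A picture is of the moment at which its call begins: read the wrist's pose just before it.
- finish_job(): hands the job in, once; it reports no verdict.
Trained networks look in the newest picture that a camera, given by its name, has taken for a name from the list of things; names that differ only in an ending like _2 or _b are one class to them, and where a whole thing is asked for, a point or a joint stands for the part that bears it (a point fixed in the world has none). Each returns a list of dicts, best first, with "p" (0 to 1); they miss things now and then, are a little off and sometimes report something else, mostly with a low value. They report only what shows in the picture. A call takes as long as a camera call.
- outline_of(name, camera): "pixels" (480x640 bool, what is visible of it) and "point" ([column, row] in pixels, amid what is visible of it).
The state is a dict: "t": time; "joint_positions": joint angles; "joint_vel": joint speeds; "joint_efforts": joint torques, N m; "position": TCP position; "tool_rot": TCP orientation; "ft_force": force on the tool from outside, world axes, zero at the start; "moment": the same for the moment, N m; "width": finger opening in mm.
Only numpy, scipy, OpenCV 4.12 (cv2) and the standard library are available. Lean on these libraries where they do the work, as an engineer would, in place of code of your own. Each camera call takes 0.05 s, during which the arm holds its last target.

## Working session

There is one attempt and no reset: what is moved stays moved. The work goes in short steps, Python scripts to look and compute and a shell command to move; the robot and the scene stay as the last step left them, time stands still between calls to the robot, and variables do not carry over. Pictures are saved under pics/ and viewed, and the job is handed in when it is done.

```bash
mkdir -p pics; ls
python3 - <<'E'
from workcell import *
import cv2
o=get_obs(); print({k:o[k] for k in('t','position','tool_rot','ft_force','width')})
for c in('scene','side','wrist'):
    r=read_camera(c); cv2.imwrite(f'pics/{c}0.png',r['frame'][:,:,::-1])
    print(c,r['K'].tolist() if hasattr(r['K'],'tolist') else r['K'], r.get('R'),r.get('t'),r.get('mount'))
E
```

```text
pics
{'t': 0.0, 'position': array([ 196.88739657, -592.65309157,  225.95008233]), 'tool_rot': array([-1.79912191e+02,  9.32155300e-03,  1.83790900e+01]), 'ft_force': array([ 0.24070038, -0.69331785,  0.74597564]), 'width': 91.2717939374137}
scene [[451.524100631262, 0.0, 326.3156150896102], [0.0, 451.524100631262, 238.72257305762238], [0.0, 0.0, 1.0]] [[-0.39816489  0.91730904 -0.00297491]
 [ 0.71441162  0.30805823 -0.6282644 ]
 [-0.57539617 -0.25227814 -0.77799421]] [ 204.10153477 -393.98352612 1269.30875568] None
side [[439.74993886619853, 0.0, 319.93612717188597], [0.0, 439.74993886619853, 237.6597286872187], [0.0, 0.0, 1.0]] [[ 0.99765763 -0.06729938  0.01224933]
 [-0.02831677 -0.56931941 -0.82162861]
 [ 0.06226888  0.81935719 -0.56989156]] [-609.49140756  119.98738788  792.83307193] None
wrist [[371.64829954431775, 0.0, 318.5641609621583], [0.0, 371.64829954431775, 233.55783148237538], [0.0, 0.0, 1.0]] None None [[ 3.64128384e-04 -9.54491925e-01 -2.98236539e-01  8.21652680e+01]
 [ 9.99998652e-01 -1.29994726e-04  1.63697852e-03 -1.21328402e+00]
 [-1.60125196e-03 -2.98236733e-01  9.54490590e-01 -1.58951856e+02]
 [ 0.00000000e+00  0.00000000e+00  0.00000000e+00  1.00000000e+00]]
```

View pics/scene0.png

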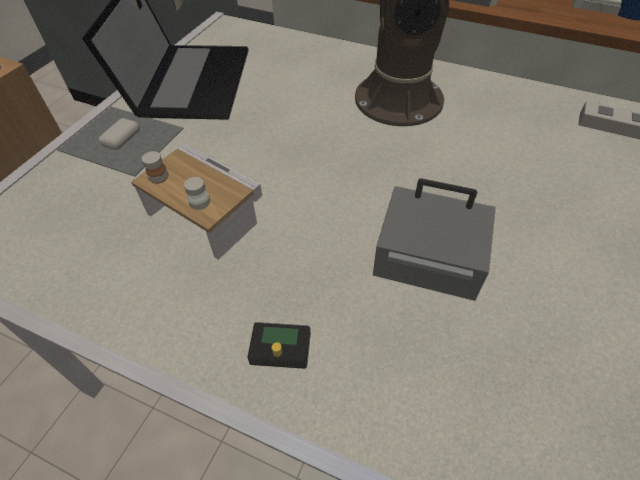

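View pics/side0.png

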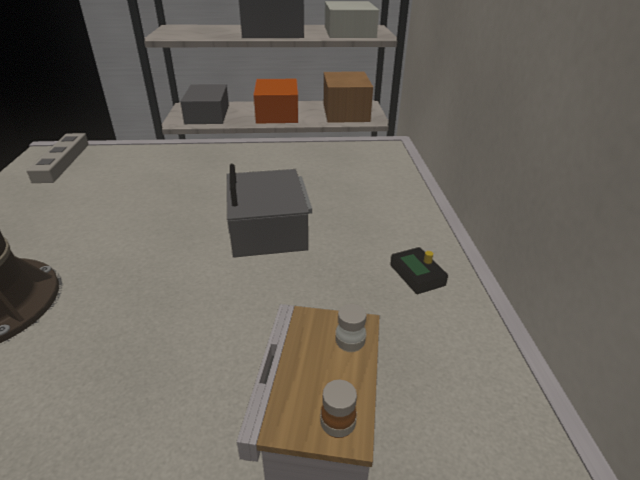

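```bash
cat > h.py <<'E'
from workcell import *
import cv2, numpy as np
from scipy.spatial.transform import Rotation as Ro
def world(r,u,v,d):
    K=r['K'];p=np.stack([(u-K[0,2])*d/K[0,0],(v-K[1,2])*d/K[1,1],d],-1)
    return (p-r['t'])@r['R']
def cloud(r):
    v,u=np.mgrid[0:480,0:640]; return world(r,u.astype(float),v.astype(float),r['depth'].astype(float))
def proj(r,X):
    p=np.asarray(X)@r['R'].T+r['t']; q=p@r['K'].T; return q[...,:2]/q[...,2:]
E
python3 - <<'E'
from h import *
for c in('scene','side'):
    r=read_camera(c);W=cloud(r)
    for n in('lid','lid_handle','lid_hinge','strip','slot_mouth','holder','jar_a','meter'):
        try:
            for o in outline_of(n,c)[:2]:
                m=o['pixels']&(r['depth']>0); 
                print(c,n,round(o['p'],2),o['point'],m.sum(),np.round(np.median(W[m],0)),np.round(np.percentile(W[m],2,axis=0)),np.round(np.percentile(W[m],98,axis=0)))
        except Exception as e: print(c,n,e)
E
```

```text
scene lid 0.77 [442.6, 224.8] 7536 [507. 228.  97.] [426. 130.  94.] [586. 321. 141.]
scene lid_handle 0.55 [437.1, 226.1] 7636 [507. 227.  97.] [425. 130.  94.] [586. 321. 141.]
scene lid_hinge 0.62 [442.0, 227.5] 7688 [506. 227.  97.] [422. 130.  93.] [587. 322. 141.]
scene slot_mouth 0.96 [213.7, 194.5] 6736 [ 608. -209.   99.] [ 513. -368.    7.] [ 680. -141.  102.]
scene jar_a 0.75 [156.9, 167.1] 607 [ 614. -324.  135.] [ 591. -352.  101.] [ 627. -313.  156.]
scene jar_a 0.67 [199.7, 195.7] 640 [ 644. -206.  136.] [ 622. -239.  100.] [ 655. -195.  157.]
scene meter 0.9 [278.9, 344.8] 2532 [813.  44.  30.] [767.  -9.   7.] [850.  92.  50.]
side lid 0.74 [261.7, 193.1] 3585 [501. 202.  97.] [427. 122.  94.] [583. 318. 142.]
side lid_handle 0.94 [264.2, 192.7] 3597 [502. 202.  97.] [426. 122.  94.] [585. 318. 142.]
side lid_handle 0.25 [351.5, 327.7] 1283 [ 633. -228.  140.] [ 616. -236.  101.] [ 653. -200.  157.]
side lid_hinge 0.59 [263.9, 197.3] 3587 [502. 202.  97.] [427. 122.  94.] [584. 318. 142.]
side strip 0.51 [265.1, 368.3] 81 [ 525. -241.   81.] [ 520. -261.   78.] [ 530. -217.  100.]
side slot_mouth 0.8 [305.8, 399.7] 17492 [ 573. -303.  100.] [ 504. -375.   44.] [ 665. -155.  102.]
side jar_a 0.97 [351.8, 328.6] 1262 [ 633. -228.  142.] [ 616. -236.  103.] [ 652. -200.  157.]
side jar_a 0.77 [338.4, 410.0] 1718 [ 605. -346.  149.] [ 589. -354.  109.] [ 623. -321.  157.]
side meter 0.9 [417.3, 269.4] 1792 [802.  23.  30.] [761. -17.   2.] [848.  85.  49.]
```

Run:
```python
from h import *
for c in('scene','side'):
    r=read_camera(c);W=cloud(r);ok=r['depth']>0
    X,Y,Z=W[...,0],W[...,1],W[...,2]
    m=ok&(X>390)&(X<620)&(Y>90)&(Y<350)&(abs(Z-96)<4)
    print(c,'lid',cv2.minAreaRect(W[m][:,:2].astype(np.float32)),np.median(Z[m]))
    m=ok&(X>380)&(X<620)&(Y>90)&(Y<350)&(Z>125)&(Z<150)
    P=W[m];print('bar',m.sum(),np.median(P,0),cv2.minAreaRect(P[:,:2].astype(np.float32)),np.percentile(P[:,2],[5,50,95]))
    m=ok&(X>460)&(X<720)&(Y>-420)&(Y<-100)&(abs(Z-100)<4)
    P=W[m];print('shelf',cv2.minAreaRect(P[:,:2].astype(np.float32)),np.median(Z[m]))
    f=r['frame'];
    u0,v0,u1,v1=((160,130,280,230) if c=='scene' else (230,290,310,470))
    cr=cv2.resize(f[v0:v1,u0:u1],None,fx=4 if c=='scene' else 3,fy=4 if c=='scene' else 3,interpolation=cv2.INTER_CUBIC)
    cv2.imwrite(f'pics/{c}_slot.png',cr[:,:,::-1])
    o=outline_of('strip',c)
    for q in o: print('strip',q['p'],q['point'],cv2.minAreaRect(np.argwhere(q['pixels'])[:,::-1].astype(np.float32)))
```

```text
scene lid ((502.96881103515625, 224.7491912841797), (167.11874389648438, 200.18995666503906), 6.569141864776611) 96.56890186786555
bar 423 [441.76752438 218.92857456 139.91212625] ((440.2438049316406, 217.63986206054688), (13.879459381103516, 111.70735168457031), 5.937448024749756) [128.71359839 139.91212625 143.19512111]
shelf ((589.056640625, -257.03570556640625), (223.62913513183594, 151.0045928955078), 78.09735870361328) 99.92954405595975
side lid ((503.8725891113281, 223.72227478027344), (163.3026123046875, 203.55319213867188), 6.016411304473877) 97.20230518960275
bar 181 [440.87154772 194.96999947 141.40208472] ((439.6883850097656, 213.8474884033203), (11.732511520385742, 109.8994369506836), 5.574357032775879) [128.51196295 141.40208472 143.6858165 ]
shelf ((589.0194702148438, -257.57147216796875), (222.4471893310547, 149.2442169189453), 78.05023956298828) 100.52428561314701
strip 0.54 [265.4, 367.1] ((268.0000305175781, 369.5), (2.203000545501709, 26.24444007873535), 16.699243545532227)
```

View pics/scene_slot.png

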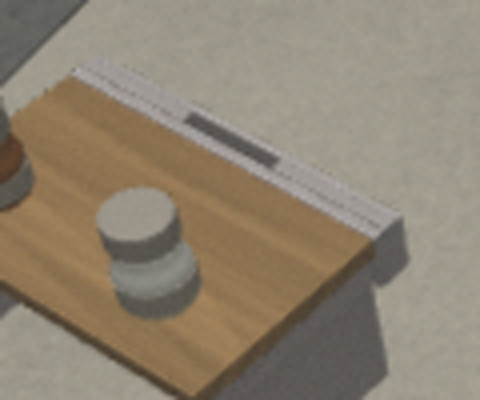

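View pics/side_slot.png

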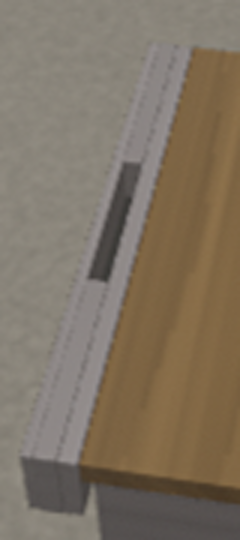

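View pics/wrist0.png

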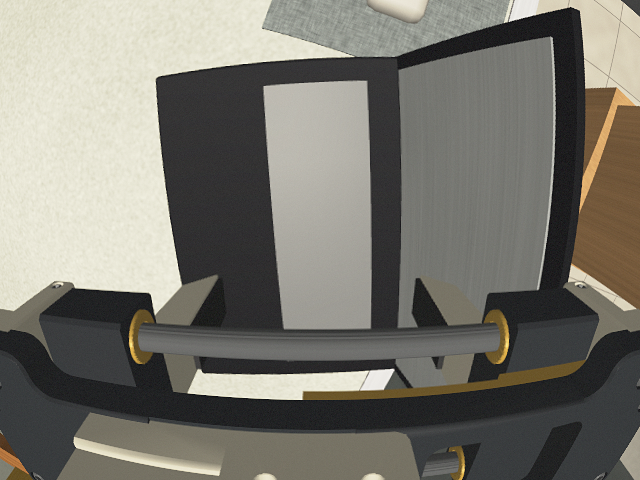

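```bash
python3 -m handwheel '{"offset":[[0.81,-0.5,0],[0.81,-0.5,0],[0.81,-0.5,0],[0.81,-0.5,0],[0.81,-0.5,0],[0.81,-0.5,0],[0.81,-0.5,0],[0.81,-0.5,0]],"turn":[[0,0,0],[0,0,0],[0,0,0],[0,0,0],[0,0,0],[0,0,0],[0,0,0],[0,0,0]],"gripper":[-1,-1,-1,-1,-1,-1,-1,-1]}'; python3 -m handwheel '{"offset":[[0.33,-0.98,0],[0.33,-0.98,0],[0.33,-0.98,0],[0.33,-0.98,0],[0.33,-0.98,0],[0.33,-0.98,0],[0.33,-0.98,0],[0.33,-0.98,0],[0.33,-0.98,0],[0.33,-0.98,0]],"turn":[[0,0,0],[0,0,0],[0,0,0],[0,0,0],[0,0,0],[0,0,0],[0,0,0],[0,0,0],[0,0,0],[0,0,0]],"gripper":[-1,-1,-1,-1,-1,-1,-1,-1,-1,-1]}'; python3 -m handwheel '{"offset":[[0,0,0],[0,0,0],[0,0,0],[0,0,0],[0,0,0],[0,0,0],[0,0,0],[0,0,0]],"turn":[[0,0,-0.11],[0,0,-0.11],[0,0,-0.11],[0,0,-0.11],[0,0,-0.11],[0,0,-0.11],[0,0,-0.11],[0,0,-0.09]],"gripper":[-1,-1,-1,-1,-1,-1,-1,-1]}'
```

```text
t: 2.25
position: [442.4, -300.0, 226.9]
tool_rot: [180.0, -0.0, 18.4]
ft_force: [0.8, -0.2, -0.1]
width: 91.8
t: 3.5
position: [443.6, 217.4, 227.0]
tool_rot: [180.0, -0.0, 18.3]
ft_force: [1.6, 0.2, -0.2]
width: 91.7
t: 4.5
position: [443.7, 215.8, 226.8]
tool_rot: [180.0, 0.0, 96.1]
ft_force: [0.9, 0.2, -0.1]
width: 91.5
```

```bash
python3 -m handwheel '{"offset":[[0.03,-0.07,0.6],[0,0,0.6],[0,0,0.6],[0,0,0.4],[0,0,0],[0,0,0],[0,0,0],[0,0,0]],"turn":[[0,0,0],[0,0,0],[0,0,0],[0,0,0],[0,0,0],[0,0,0],[0,0,0],[0,0,0]],"gripper":[-1,-1,-1,-1,1,1,1,1]}' 12
python3 - <<'E'
from h import *
r=read_camera('wrist'); cv2.imwrite('pics/w1.png',r['frame'][:,:,::-1]); print(get_obs()['width'])
E
```

```text
t: 5.5
position: [440.4, 217.1, 117.4]
tool_rot: [179.9, -0.0, 95.8]
ft_force: [0.1, -0.2, -0.2]
width: 56.5
52.37350176339955
```

View pics/w1.png

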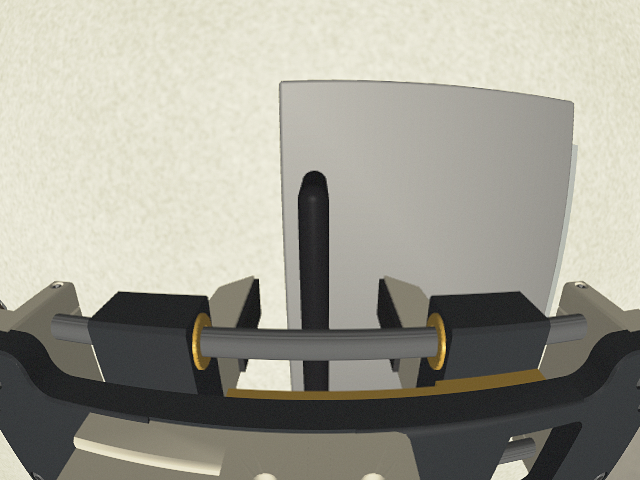

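```bash
python3 -m handwheel '{"offset":[[0,0,0],[0,0,0],[0,0,0],[0,0,0],[0,0,0]],"turn":[[0,0,0],[0,0,0],[0,0,0],[0,0,0],[0,0,0]],"gripper":[1,1,1,1,1]}' 12
python3 - <<'E'
import numpy as np
f=np.radians(np.arange(0,111,5)); x=-145*np.cos(f)+46*np.sin(f); z=145*np.sin(f)+46*np.cos(f)
for i in range(1,len(f)): print(i*5, round((x[i]-x[i-1])/50,3), round(-(z[i]-z[i-1])/50,3), round(x[i]+145,1), round(z[i]-46,1))
E
```

```text
t: 6.18
position: [438.8, 216.8, 116.5]
tool_rot: [-179.9, 0.0, 95.8]
ft_force: [-4.9, -0.6, 3.8]
width: 11.3
5 0.091 -0.249 4.6 12.5
10 0.113 -0.24 10.2 24.5
15 0.133 -0.23 16.8 36.0
20 0.153 -0.217 24.5 46.8
25 0.171 -0.203 33.0 57.0
30 0.188 -0.187 42.4 66.3
35 0.204 -0.17 52.6 74.8
40 0.218 -0.152 63.5 82.4
45 0.23 -0.132 75.0 89.1
50 0.241 -0.112 87.0 94.6
55 0.25 -0.09 99.5 99.2
60 0.256 -0.068 112.3 102.6
65 0.261 -0.046 125.4 104.9
70 0.264 -0.023 138.6 106.0
75 0.265 0.0 151.9 106.0
80 0.264 0.024 165.1 104.8
85 0.261 0.047 178.2 102.5
90 0.256 0.069 191.0 99.0
95 0.249 0.091 203.5 94.4
100 0.24 0.113 215.5 88.8
105 0.23 0.133 227.0 82.2
110 0.217 0.153 237.8 74.5
```

```bash
python3 -m handwheel '{"offset":[[0,0.09,-0.25],[0,0.11,-0.24],[0,0.13,-0.23],[0,0.15,-0.22],[0,0.17,-0.2]],"turn":[[0,0,0],[0,0,0],[0,0,0],[0,0,0],[0,0,0]],"gripper":[1,1,1,1,1]}'; python3 -m handwheel '{"offset":[[0,0.19,-0.19],[0,0.2,-0.17],[0,0.22,-0.15],[0,0.23,-0.13],[0,0.24,-0.11],[0,0.25,-0.09]],"turn":[[0,0,0],[0,0,0],[0,0,0],[0,0,0],[0,0,0],[0,0,0]],"gripper":[1,1,1,1,1,1]}'
python3 - <<'E'
from h import *
r=read_camera('side'); cv2.imwrite('pics/s1.png',r['frame'][:,:,::-1])
E
```

```text
t: 6.8
position: [470.5, 220.3, 174.7]
tool_rot: [-179.8, 0.0, 95.8]
ft_force: [-9.9, -0.3, 5.3]
width: 11.5
t: 7.55
position: [539.2, 227.8, 217.5]
tool_rot: [179.9, -0.1, 95.8]
ft_force: [-2.4, 2.7, 1.7]
width: 11.6
```

View pics/s1.png

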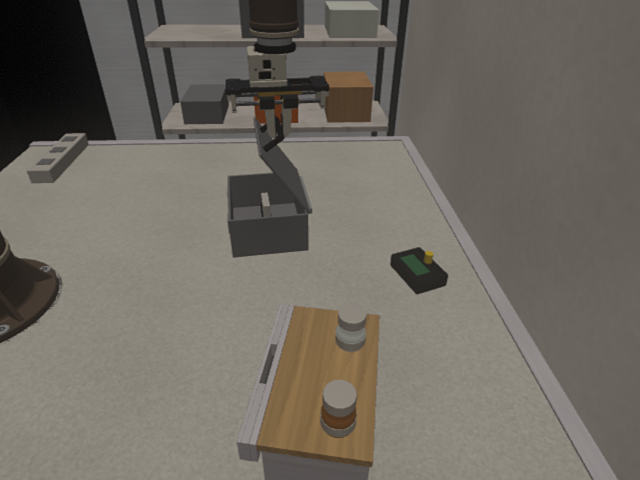

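The lid is following (about 55°) and the white holder shows at about (266,203) in the case. I'll continue to the stop.

```bash
python3 -m handwheel '{"offset":[[0,0.26,-0.07],[0,0.26,-0.05],[0,0.26,-0.02],[0,0.26,0],[0,0.26,0.02],[0,0.26,0.05]],"turn":[[0,0,0],[0,0,0],[0,0,0],[0,0,0],[0,0,0],[0,0,0]],"gripper":[1,1,1,1,1,1]}'; python3 -m handwheel '{"offset":[[0,0.25,0.07],[0,0.25,0.09],[0,0.2,0.09],[0,0,0]],"turn":[[0,0,0],[0,0,0],[0,0,0],[0,0,0]],"gripper":[1,1,1,1]}'
python3 - <<'E'
from h import *
r=read_camera('side'); cv2.imwrite('pics/s2.png',r['frame'][100:300,150:450,::-1].repeat(2,0).repeat(2,1))
E
```

```text
t: 8.35
position: [617.0, 235.0, 218.9]
tool_rot: [180.0, -0.0, 95.8]
ft_force: [-1.3, 4.6, 1.7]
width: 11.4
t: 8.85
position: [651.9, 238.1, 205.9]
tool_rot: [180.0, 0.0, 95.7]
ft_force: [0.3, 3.2, 1.0]
width: 11.7
```

View pics/s2.png

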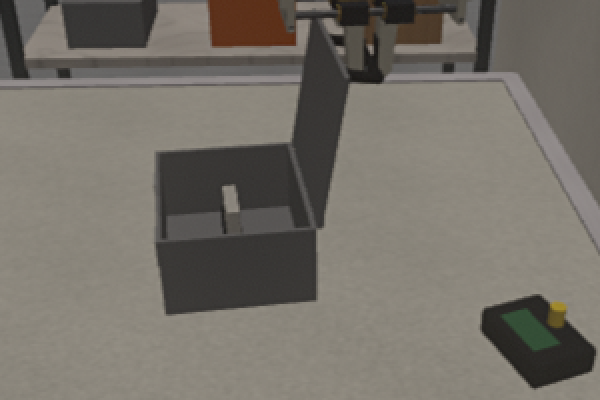

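```bash
python3 -m handwheel '{"offset":[[0,0.08,0.04],[0,0.06,0.03],[0,0,0]],"turn":[[0,0,0],[0,0,0],[0,0,0]],"gripper":[1,1,1]}'
```

```text
t: 9.28
position: [653.9, 238.3, 203.8]
tool_rot: [-179.6, 0.2, 95.9]
ft_force: [-18.3, -3.5, 14.2]
width: 11.3
```

```bash
python3 -m handwheel '{"offset":[[0,-0.08,-0.04],[0,0,0],[0,0,0],[0,0,0]],"turn":[[0,0,0],[0,0,0],[0,0,0],[0,0,0]],"gripper":[1,0.45,0.45,0.45]}'
python3 - <<'E'
from h import *
r=read_camera('wrist'); cv2.imwrite('pics/w2.png',r['frame'][:,:,::-1])
E
```

```text
t: 9.78
position: [654.5, 238.0, 205.2]
tool_rot: [180.0, 0.0, 95.7]
ft_force: [-0.8, -0.2, 0.3]
width: 25.1
```

View pics/w2.png

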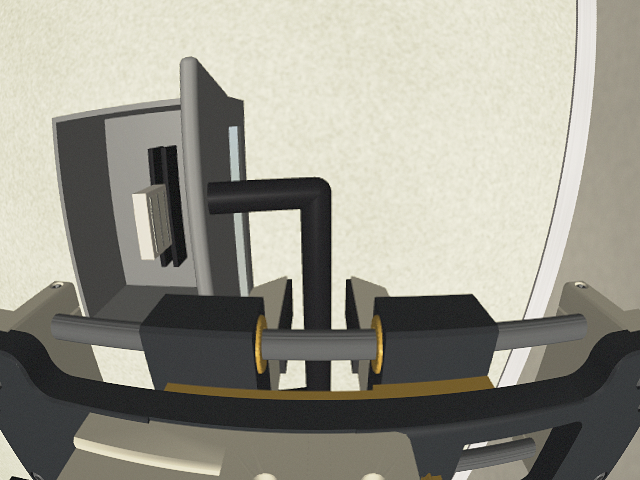

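```bash
python3 -m handwheel '{"offset":[[0,0,-0.4],[0,0,-0.8],[0,0,-0.8],[0,0,-0.6]],"turn":[[0,0,0],[0,0,0],[0,0,0],[0,0,0]],"gripper":[0.45,0.45,0.45,0.45]}';  python3 - <<'E'
from h import *
for c in('scene','side'):
    r=read_camera(c); W=cloud(r)
    cv2.imwrite(f'pics/{c}3.png',r['frame'][:,:,::-1])
    for n in('holder','holder_mid'):
        for o in outline_of(n,c)[:2]:
            m=o['pixels']&(r['depth']>0); P=W[m]
            t=P[P[:,2]>74]
            print(c,n,round(o['p'],2),o['point'],m.sum(),np.round(np.percentile(P,3,axis=0)),np.round(np.percentile(P,97,axis=0)), cv2.minAreaRect(t[:,:2].astype(np.float32)) if len(t)>5 else '')
E
```

```text
t: 10.32
position: [654.2, 238.7, 337.3]
tool_rot: [179.9, -0.0, 95.8]
ft_force: [0.0, -0.4, -0.6]
width: 25.7
side holder 0.53 [263.5, 202.9] 184 [495. 189.   6.] [513. 311.  81.] ((507.30419921875, 187.96372985839844), (14.064562797546387, 115.52828216552734), 6.5703558921813965)
side holder_mid 0.57 [264.3, 203.2] 147 [496. 189.  56.] [512. 240.  81.] ((504.720947265625, 215.41275024414062), (13.172709465026855, 59.87757110595703), 1.80299973487854)
side holder_mid 0.57 [354.4, 329.8] 1236 [ 617. -235.  107.] [ 651. -203.  157.] ((637.4857788085938, -203.78109741210938), (65.92862701416016, 40.99419403076172), 79.8280029296875)
```

View pics/scene3.png

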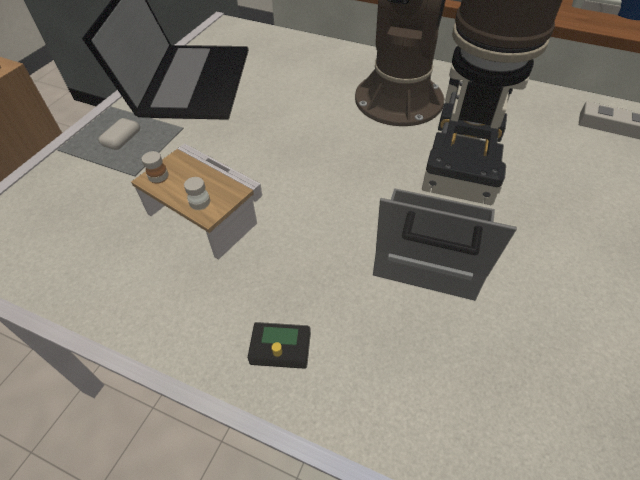

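View pics/side3.png

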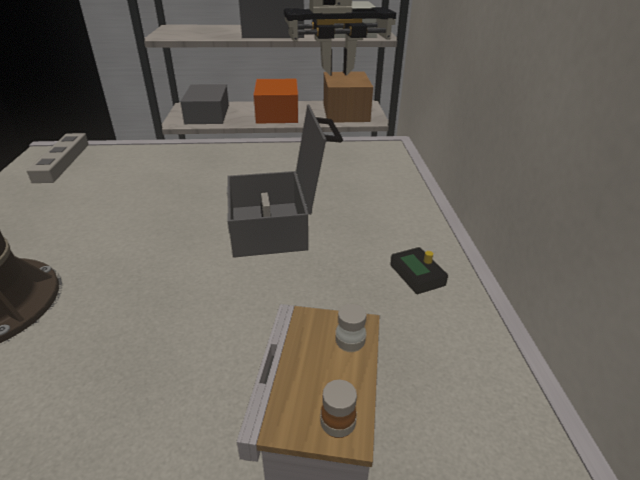

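```bash
python3 -c "
from h import *
print(np.round(get_obs()['joint_positions'],1))"
```

```text
[ -5.3  33.1 -35.5  66.3  18.5  86.1 -31.7]
```

```bash
python3 -m handwheel '{"offset":[[-0.03,-1,0],[-0.03,-1,0],[-0.04,-1,0]],"turn":[[0,0,0],[0,0,0],[0,0,0]],"gripper":[0.45,0.45,0.45]}'; python3 -m handwheel '{"offset":[[0,0,0],[0,0,0],[0,0,0],[0,0,0],[0,0,0],[0,0,0],[0,0,0],[0,0,0],[0,0,0],[0,0,0]],"turn":[[0,0,-0.11],[0,0,-0.11],[0,0,-0.11],[0,0,-0.11],[0,0,-0.11],[0,0,-0.11],[0,0,-0.11],[0,0,-0.11],[0,0,-0.12],[0,0,0]],"gripper":[-1,-1,-1,-1,-1,-1,-1,-1,-1,-1]}'
cat >> h.py <<'E'
def wray(r,uv,pose):
    # world origin and rays for wrist fisheye pixels
    K=r['K'];d=(np.atleast_2d(uv)-[K[0,2],K[1,2]])/K[0,0];rr=np.linalg.norm(d,axis=1)+1e-9
    c=np.c_[d/rr[:,None]*np.sin(rr)[:,None],np.cos(rr)]
    M=r['mount'];R=Ro.from_euler('xyz',pose['tool_rot'],degrees=True).as_matrix()
    return R@M[:3,3]+pose['position'], c@(R@M[:3,:3]).T
def onz(r,uv,pose,z):
    o,d=wray(r,uv,pose); return o+d*((z-o[2])/d[:,2])[:,None]
E
python3 - <<'E'
from h import *
p=get_obs(); print(np.round(p['joint_positions'],1))
r=read_camera('wrist'); cv2.imwrite('pics/w4.png',r['frame'][:,:,::-1])
for o in outline_of('holder','wrist')[:2]:
    m=o['pixels']; print(o['p'],o['point'],m.sum(), cv2.minAreaRect(np.argwhere(m)[:,::-1].astype(np.float32)))
E
```

```text
t: 11.0
position: [503.2, 217.9, 333.8]
tool_rot: [-179.9, 0.0, 95.8]
ft_force: [-0.1, 0.5, 0.8]
width: 25.4
t: 12.25
position: [504.9, 218.0, 334.1]
tool_rot: [-180.0, -0.1, -174.3]
ft_force: [0.4, 1.1, 0.3]
width: 91.8
[ 12.5  23.9 -59.3  87.5  20.7  80.5  47.5]
0.95 [324.0, 189.2] 966 ((321.5, 189.0), (20.0, 53.0), 90.0)
```

View pics/w4.png

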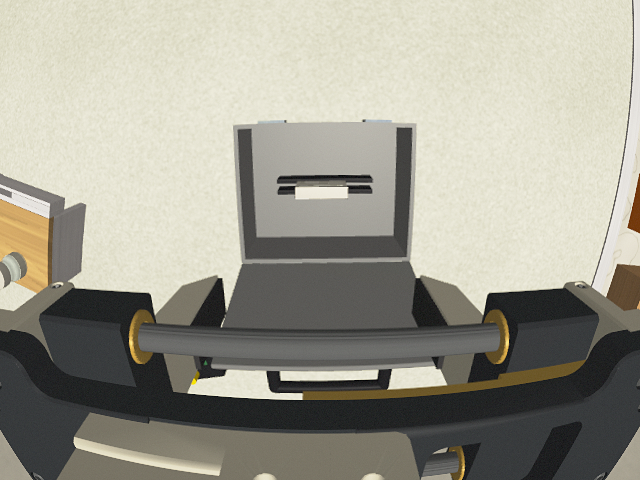

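Run:
```python
from h import *
p=get_obs()
r=read_camera('wrist'); cv2.imwrite('pics/w5.png',cv2.resize(r['frame'][110:275,225:425],None,fx=4,fy=3.6,interpolation=cv2.INTER_CUBIC)[:,:,::-1])
f=r['frame'].astype(int); m=(f.sum(2)>640); m[:170]=0;m[205:]=0;m[:,:285]=0;m[:,360:]=0
print(m.sum(),cv2.minAreaRect(np.argwhere(m)[:,::-1].astype(np.float32)))
n,l,s,c=cv2.connectedComponentsWithStats(m.astype(np.uint8)); i=1+np.argmax(s[1:,4]); print(s[i],c[i])
pts=np.argwhere(l==i)[:,::-1]; Q=onz(r,pts,p,79); print('top',cv2.minAreaRect(Q[:,:2].astype(np.float32)),Q.mean(0))
print('rim corners',np.round(onz(r,[[234,125],[415,125],[411,262],[245,262]],p,90),1))
```

```text
561 ((321.0, 192.0), (10.0, 50.0), 90.0)
[296 187  51  11 561] [321. 192.]
top ((504.3984680175781, 221.73379516601562), (11.645990371704102, 56.93590545654297), 5.52935791015625) [504.40562432 221.72523625  79.        ]
rim corners [[436.  119.9  90. ]
 [416.5 316.5  90. ]
 [575.1 336.4  90. ]
 [593.8 140.1  90. ]]
```

View pics/w5.png

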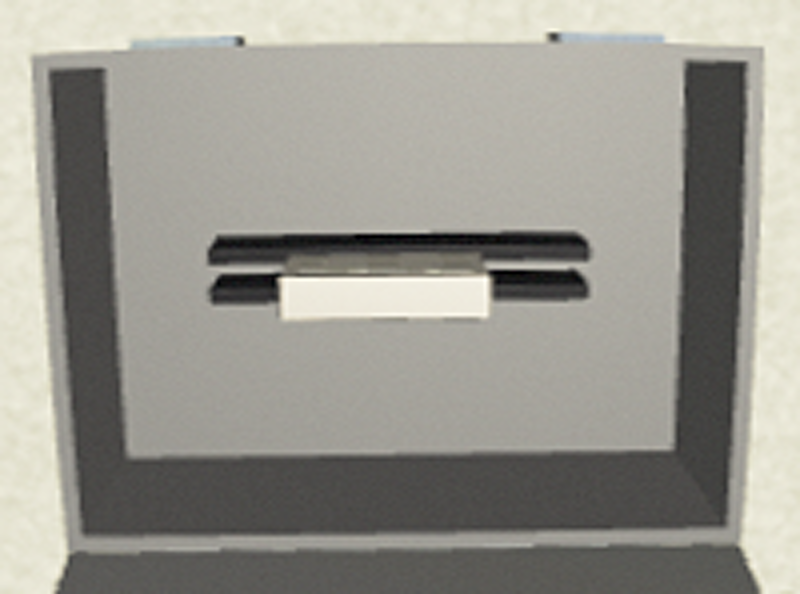

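```bash
python3 -m handwheel '{"offset":[[0,0,1],[0,0,1],[0,0,1],[0,0,1],[0,0,0.8],[0,0,0],[0,0,0]],"turn":[[0,0,0],[0,0,0],[0,0,0],[0,0,0],[0,0,0],[0,0,0],[0,0,0]],"gripper":[-1,-1,-1,-1,-1,-1,-1]}' 40;  python3 - <<'E'
from h import *
p=get_obs();print(p['position'],p['tool_rot'])
r=read_camera('wrist'); cv2.imwrite('pics/w6.png',r['frame'][:,:,::-1])
r=read_camera('side'); cv2.imwrite('pics/s6.png',cv2.resize(r['frame'][80:280,150:400],None,fx=3,fy=3)[:,:,::-1])
E
```

```text
t: 13.28
position: [505.8, 219.3, 96.7]
tool_rot: [180.0, 0.1, -174.3]
ft_force: [-0.5, -1.0, -0.3]
width: 91.5
[505.75975521 219.32944105  96.69909248] [ 1.79956624e+02  8.08185043e-02 -1.74335289e+02]
```

View pics/w6.png

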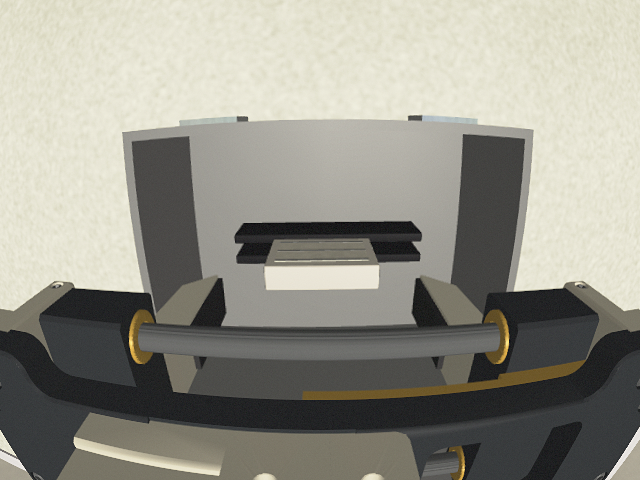

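View pics/s6.png

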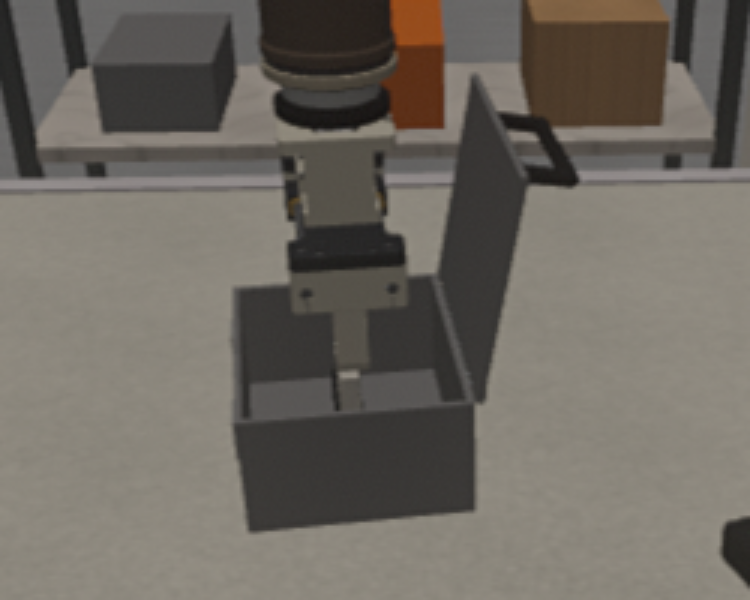

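Run:
```python
from h import *
p=dict(position=np.array([505.76,219.33,96.7]),tool_rot=np.array([179.957,.081,-174.335]))
r=read_camera('wrist')
print(onz(r,[[265,265],[379,265],[380,289],[265,290]],p,79).round(1))
```

```text
[[500.7 192.3  79. ]
 [494.9 250.9  79. ]
 [508.5 253.6  79. ]
 [515.1 192.9  79. ]]
```

```bash
python3 -m handwheel '{"offset":[[0.02,0.03,0.5],[0,0,0.57],[0,0,0],[0,0,0],[0,0,0],[0,0,0],[0,0,0],[0,0,0],[0,0,0]],"turn":[[0,0,0],[0,0,0],[0,0,0],[0,0,0],[0,0,0],[0,0,0],[0,0,0],[0,0,0],[0,0,0]],"gripper":[-1,-1,-1,1,1,1,1,1,1]}' 40
```

```text
t: 14.55
position: [504.3, 220.0, 42.2]
tool_rot: [-180.0, 0.0, -174.3]
ft_force: [-0.3, -1.1, 6.5]
width: 59.9
```

```bash
python3 -m handwheel '{"offset":[[0,0,-0.4],[0,0,-0.8],[0,0,-1],[0,0,-1],[0,0,-0.8],[0,0,0]],"turn":[[0,0,0],[0,0,0],[0,0,0],[0,0,0],[0,0,0],[0,0,0]],"gripper":[1,1,1,1,1,1]}'
python3 - <<'E'
from h import *
p=get_obs();print(p['position'].round(2).tolist(),p['tool_rot'].round(2).tolist(),p['width'])
r=read_camera('wrist'); cv2.imwrite('pics/w7.png',r['frame'][:,:,::-1])
r=read_camera('side'); cv2.imwrite('pics/s7.png',r['frame'][:,:,::-1])
for o in outline_of('holder','side'): print(o['p'],o['point'])
E
```

```text
t: 15.3
position: [504.8, 221.5, 245.9]
tool_rot: [179.9, 0.3, -174.3]
ft_force: [0.2, -0.1, -0.5]
width: 59.9
[504.84, 221.51, 245.95] [179.88, 0.32, -174.25] 59.85018931712234
0.53 [258.9, 134.8]
```

View pics/w7.png

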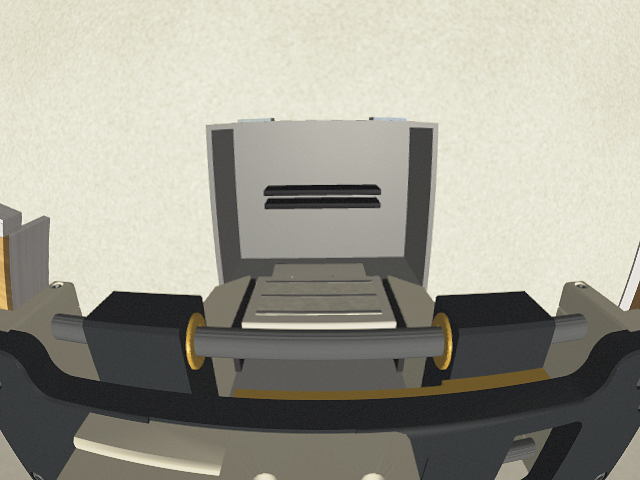

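View pics/s7.png

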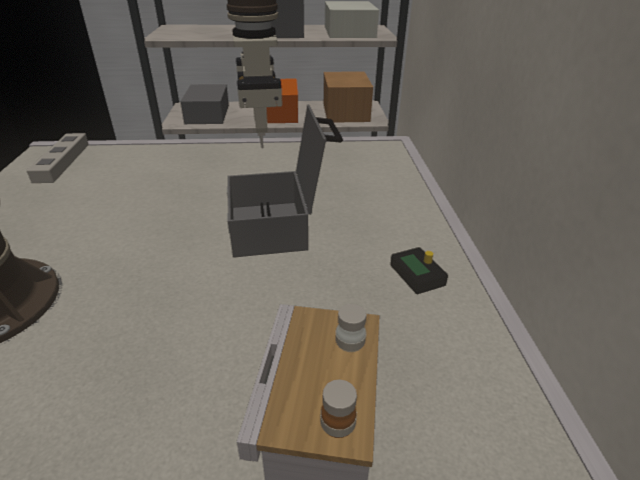

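Run:
```python
from h import *
for c,(u0,v0,u1,v1) in dict(scene=(195,150,240,180),side=(252,335,285,390)).items():
    r=read_camera(c); g=r['frame'].astype(int).sum(2)[v0:v1,u0:u1]
    if c=='side':
        for v in range(5,55,6): print(v+v0,g[v].tolist())
    else:
        for v in range(0,30,2): print(v+v0,g[v].tolist())
```

```text
150 [516, 525, 524, 483, 487, 477, 475, 482, 493, 491, 492, 487, 489, 488, 492, 495, 497, 498, 494, 492, 492, 479, 482, 484, 502, 500, 497, 507, 499, 500, 507, 500, 497, 501, 488, 491, 495, 509, 499, 497, 500, 484, 505, 502, 492]
152 [507, 496, 501, 491, 515, 497, 503, 499, 489, 484, 494, 491, 499, 491, 500, 505, 500, 494, 496, 492, 504, 484, 495, 490, 493, 477, 482, 487, 499, 500, 505, 502, 496, 500, 491, 491, 491, 495, 501, 508, 492, 497, 509, 502, 491]
154 [464, 501, 502, 504, 504, 497, 507, 496, 513, 515, 508, 503, 492, 498, 496, 497, 496, 501, 489, 494, 501, 493, 499, 495, 498, 492, 500, 497, 514, 521, 501, 503, 508, 508, 506, 498, 493, 500, 500, 499, 502, 508, 507, 504, 501]
156 [521, 513, 515, 452, 467, 513, 504, 501, 500, 498, 479, 500, 522, 493, 485, 454, 484, 484, 488, 494, 498, 495, 498, 498, 495, 502, 508, 504, 492, 492, 494, 497, 493, 504, 496, 496, 495, 498, 493, 496, 502, 502, 498, 491, 494]
158 [414, 444, 521, 512, 514, 487, 448, 440, 504, 498, 502, 491, 398, 349, 422, 534, 522, 521, 494, 497, 494, 492, 495, 496, 497, 494, 496, 486, 491, 489, 495, 498, 504, 505, 499, 
[... 3179 characters left out ...]
 303, 297, 299, 299]
370 [408, 405, 399, 399, 406, 406, 391, 408, 431, 437, 371, 246, 214, 220, 222, 207, 182, 215, 374, 434, 427, 425, 431, 420, 331, 269, 297, 307, 298, 295, 295, 298, 305]
376 [397, 406, 409, 404, 393, 410, 430, 436, 384, 273, 213, 218, 220, 211, 181, 199, 363, 433, 427, 423, 428, 430, 341, 269, 294, 307, 303, 296, 296, 294, 299, 303, 302]
382 [401, 395, 389, 403, 421, 430, 396, 288, 214, 221, 223, 209, 185, 179, 285, 396, 432, 425, 429, 435, 369, 298, 298, 307, 305, 301, 296, 293, 296, 303, 304, 298, 296]
388 [367, 383, 416, 425, 407, 396, 410, 415, 415, 413, 415, 412, 366, 387, 429, 427, 426, 431, 422, 331, 269, 301, 307, 302, 297, 296, 295, 301, 301, 303, 296, 298, 296]
```

Threshold this dark mouth and project its outline onto z = 100.

Run:
```python
from h import *
def ray_z(r,uv,z):
    a=world(r,uv[:,0],uv[:,1],np.ones(len(uv))*1.0); o=-r['R'].T@r['t']; d=a-o
    return o+d*((z-o[2])/d[:,2])[:,None]
for c,(u0,v0,u1,v1),th,seed in (('scene',(190,145,245,185),415,(219,164)),('side',(245,325,295,400),320,(267,364))):
    r=read_camera(c); s=8
    g=r['frame'].astype(np.float32).sum(2)[v0:v1,u0:u1]
    G=cv2.resize(g,None,fx=s,fy=s,interpolation=cv2.INTER_LINEAR)
    m=(G<th).astype(np.uint8); n,l=cv2.connectedComponents(m)
    k=l[int((seed[1]-v0+.5)*s),int((seed[0]-u0+.5)*s)]
    q=np.argwhere(l==k)[:,::-1]; uv=(q+.5)/s-.5+[u0,v0]
    P=ray_z(r,uv,100.)
    print(c,len(q),uv.min(0),uv.max(0),cv2.minAreaRect(P[:,:2].astype(np.float32)),P.mean(0).round(1))
```

```text
scene 5994 [205.3125 157.6875] [229.3125 171.8125] ((526.4412841796875, -243.4422607421875), (66.3298110961914, 10.238509178161621), 78.04434967041016) [ 526.3 -243.6  100. ]
side 17695 [258.8125 343.6875] [276.4375 383.6875] ((526.3389282226562, -243.81019592285156), (64.24435424804688, 9.362200736999512), 77.9584732055664) [ 525.9 -245.4  100. ]
```

```bash
python3 -m handwheel '{"offset":[[0.05,-0.93,0],[0.05,-0.93,0],[0.05,-0.93,0],[0.05,-0.93,0],[0.05,-0.93,0],[0.05,-0.93,0],[0.05,-0.93,0],[0.05,-0.93,0],[0.05,-0.93,0],[0.05,-0.93,0]],"turn":[[0,0,0],[0,0,0],[0,0,0],[0,0,0],[0,0,0],[0,0,0],[0,0,0],[0,0,0],[0,0,0],[0,0,0]],"gripper":[1,1,1,1,1,1,1,1,1,1]}'; python3 -m handwheel '{"offset":[[0,0,0],[0,0,0],[0,0,0.6],[0,0,0.6],[0,0,0]],"turn":[[0,0,0.1],[0,0,0.1],[0,0,0],[0,0,0],[0,0,0]],"gripper":[1,1,1,1,1]}'
python3 - <<'E'
from h import *
p=get_obs();print(p['position'].round(2).tolist(),p['tool_rot'].round(2).tolist(),p['width'],p['joint_positions'].round(1))
for c in('wrist','side','scene'):
    r=read_camera(c); cv2.imwrite(f'pics/{c}8.png',r['frame'][:,:,::-1])
    if c!='wrist':
        u,v=proj(r,[526,-244,110]).astype(int); print(u,v)
        cv2.imwrite(f'pics/{c}8.png',cv2.resize(r['frame'][max(v-75,0):v+60,max(0,u-80):u+80],None,fx=5,fy=4.4,interpolation=cv2.INTER_CUBIC)[:,:,::-1])
E
```

```text
t: 16.9
position: [525.1, -246.7, 241.1]
tool_rot: [180.0, -0.0, -174.3]
ft_force: [0.6, -1.5, -0.1]
width: 59.7
t: 17.52
position: [523.7, -244.9, 179.3]
tool_rot: [179.9, -0.3, 167.7]
ft_force: [0.6, 0.1, 0.1]
width: 59.8
[523.72, -244.88, 179.33] [179.94, -0.29, 167.75] 59.829810202376436 [ 53.3  31.6 -49.3  97.2  26.2  63.8  73.9]
267 357
216 160
```

View pics/wrist8.png

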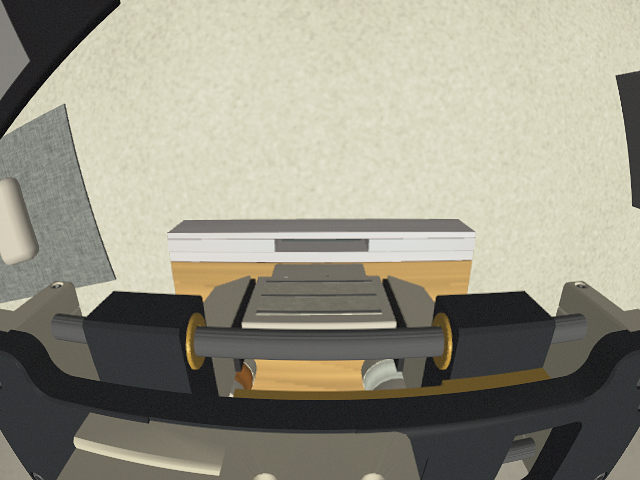

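View pics/side8.png

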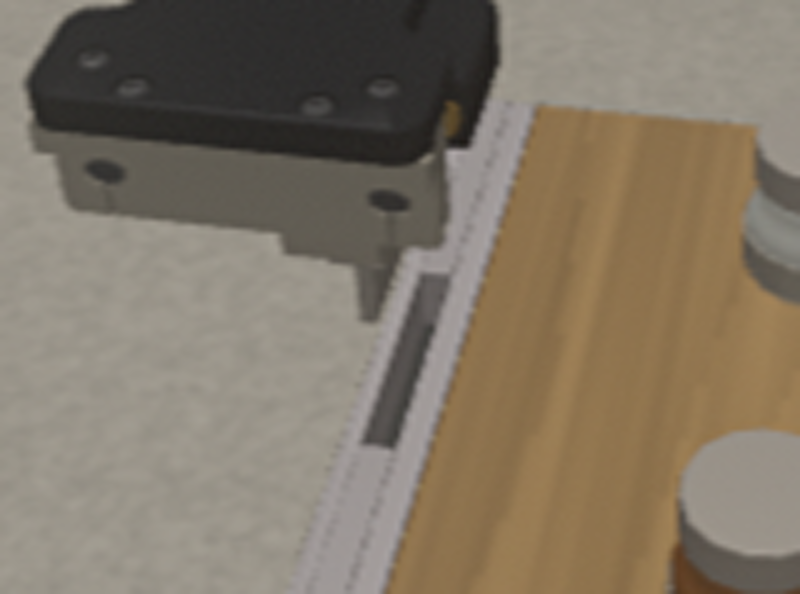

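View pics/scene8.png

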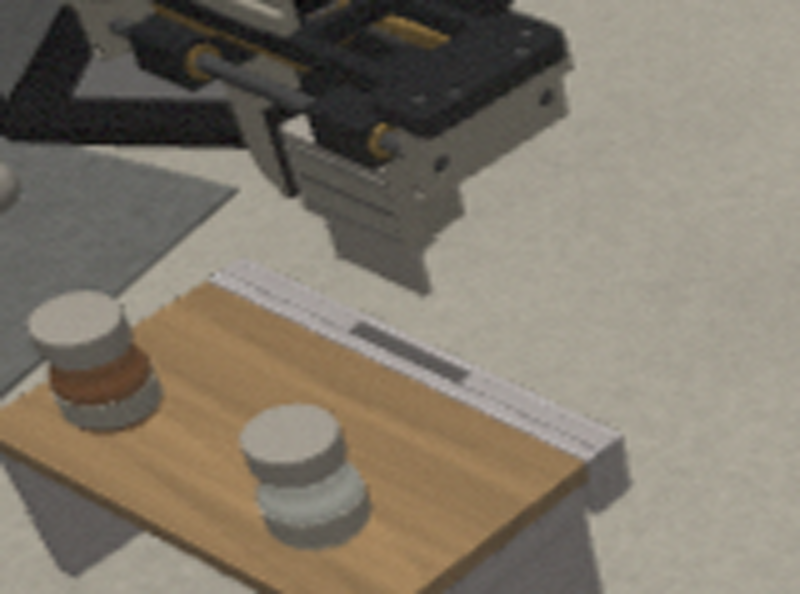

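Run:
```python
from h import *
p=get_obs()
r=read_camera('wrist'); f=r['frame']
cv2.imwrite('pics/w9.png',cv2.resize(f[215:335,230:410],None,fx=4.4,fy=4.4,interpolation=cv2.INTER_CUBIC)[:,:,::-1])
np.save('w9.npy',f)
for v in range(222,332): print(v,f[v,300].sum(),f[v,320].sum(),f[v,340].sum(),end=' | ')
```

```text
222 352 353 349 | 223 355 358 358 | 224 355 350 348 | 225 339 333 334 | 226 442 503 513 | 227 617 633 648 | 228 665 666 670 | 229 666 665 670 | 230 664 661 670 | 231 676 675 676 | 232 682 682 680 | 233 255 304 290 | 234 263 265 268 | 235 285 287 281 | 236 332 322 322 | 237 340 346 344 | 238 340 346 337 | 239 335 339 335 | 240 341 335 341 | 241 340 333 347 | 242 332 334 341 | 243 340 340 344 | 244 329 335 323 | 245 329 341 351 | 246 551 529 543 | 247 662 657 656 | 248 663 661 670 | 249 664 663 665 | 250 663 661 666 | 251 657 663 666 | 252 662 663 663 | 253 661 665 669 | 254 661 665 670 | 255 662 669 666 | 256 558 550 541 | 257 369 359 368 | 258 442 437 442 | 259 451 445 454 | 260 458 455 455 | 261 469 473 461 | 262 466 466 464 | 263 433 416 418 | 264 367 346 344 | 265 308 314 318 | 266 317 323 317 | 267 316 321 320 | 268 318 322 317 | 269 315 324 319 | 270 321 311 319 | 271 321 323 324 | 272 316 325 325 | 273 318 325 320 | 274 312 318 328 | 275 318 326 324 | 276 315 322 320 | 277 316 320 319 | 278 309 319 319 | 279 322 323 316 | 280 300 268 263 | 281 205 211 208 | 282 308 304 332 | 28
[... 179 characters left out ...]
93 329 330 337 | 294 260 253 246 | 295 209 198 230 | 296 308 291 316 | 297 362 348 341 | 298 326 325 326 | 299 325 333 316 | 300 324 334 318 | 301 332 324 323 | 302 335 324 310 | 303 343 334 312 | 304 332 333 310 | 305 331 331 329 | 306 329 323 334 | 307 336 321 330 | 308 333 320 330 | 309 338 328 314 | 310 288 296 259 | 311 199 199 201 | 312 234 223 237 | 313 384 376 398 | 314 578 599 625 | 315 397 318 306 | 316 307 310 324 | 317 319 311 316 | 318 324 328 322 | 319 328 315 320 | 320 319 326 329 | 321 300 301 301 | 322 375 384 404 | 323 515 513 541 | 324 589 597 601 | 325 616 616 617 | 326 636 633 627 | 327 637 636 637 | 328 594 615 589 | 329 343 361 341 | 330 121 111 126 | 331 148 142 151 |
```

View pics/w9.png

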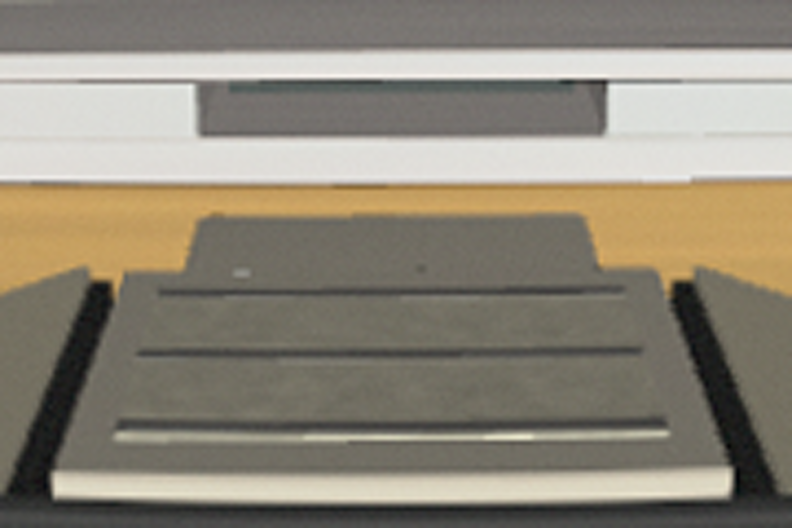

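Run:
```python
from h import *
p=get_obs(); r=read_camera('wrist')
R=Ro.from_euler('xyz',p['tool_rot'],degrees=True).as_matrix()
def T(X): return (X-p['position'])@R
z=p['position'][2]; print(p['position'],p['tool_rot'])
S=onz(r,[[274.5,232.8],[368.5,232.8],[368,245.7],[275,245.7]],p,100); print('slot tool',T(S).round(1).tolist(),S.mean(0), T(S).mean(0))
for dz in(36,37): print('blade bottom front edge tool',T(onz(r,[[275.5,263.7],[319,263.7],[363,263.7]],p,z-dz)).round(1).tolist())
print('panel bottom',T(onz(r,[[257,276],[319,276.3],[379,276]],p,z-8.5)).round(1).tolist())
print('panel top',T(onz(r,[[242,321.7],[319,321.7],[396,321.7],[319,328.5]],p,z+36.5)).round(1).tolist())
```

```text
[ 526.26209908 -245.19191081  182.95294705] [1.79997987e+02 9.53982155e-02 1.67722771e+02]
slot tool [[5.3, -28.8, 82.9], [5.3, 35.6, 82.9], [-4.0, 35.6, 83.0], [-4.1, -28.8, 83.0]] [ 526.50501286 -241.77231219  100.        ] [ 0.62790912  3.3901319  82.95213573]
blade bottom front edge tool [[1.5, -23.0, 36.0], [1.6, 1.7, 36.0], [1.5, 26.7, 36.0]]
blade bottom front edge tool [[1.1, -23.1, 37.0], [1.2, 1.7, 37.0], [1.1, 26.8, 37.0]]
panel bottom [[5.9, -29.1, 8.5], [6.0, 1.7, 8.5], [6.0, 31.5, 8.5]]
panel top [[6.3, -28.1, -36.5], [6.9, 1.7, -36.5], [6.4, 31.5, -36.5], [3.8, 1.7, -36.5]]
```

Run:
```python
from h import *
for i in range(5):
    p=get_obs(); print(p['t'],p['position'].round(2),p['tool_rot'].round(2),p['ft_force'].round(1)); read_camera('wrist')
```

```text
17.775 [ 526.22 -245.26  182.97] [-1.7999e+02  1.0000e-01  1.6772e+02] [0.4 0.2 0. ]
17.825 [ 526.13 -245.29  182.86] [-1.7998e+02  1.0000e-01  1.6772e+02] [ 1.5  0.3 -0.5]
17.875 [ 525.98 -245.31  182.7 ] [-1.7998e+02  8.0000e-02  1.6772e+02] [ 0.1  0.8 -0.5]
17.925 [ 525.87 -245.34  182.54] [-1.7998e+02  7.0000e-02  1.6771e+02] [-0.4 -0.7 -0.2]
17.975 [ 525.7  -245.36  182.33] [-1.7998e+02  5.0000e-02  1.6771e+02] [-0.4  0.2 -0.2]
```

```bash
python3 -m handwheel '{"offset":[[0,0,0.5],[0,0,0],[0,0,0],[0,0,0],[0,0,0],[0,0,0],[0,0,0],[0,0,0],[0,0,0],[0,0,0]],"turn":[[0,0,0],[0,0,0],[0,0,0],[0,0,0],[0,0,0],[0,0,0],[0,0,0],[0,0,0],[0,0,0],[0,0,0]],"gripper":[1,1,1,1,1,1,1,1,1,1]}'
python3 - <<'E'
from h import *
p=get_obs(); print(p['position'].round(2),p['tool_rot'].round(2))
r=read_camera('wrist'); f=r['frame']
cv2.imwrite('pics/w10.png',cv2.resize(f[205:335,230:410],None,fx=4.4,fy=4.4,interpolation=cv2.INTER_CUBIC)[:,:,::-1])
g=f.astype(int).sum(2)
print([(v,int(g[v,310:330].mean())) for v in range(215,285)])
print('slotcols',[(u,g[236:244,u].mean().astype(int).item()) for u in list(range(258,275))+list(range(364,384))])
p=get_obs(); print(p['position'].round(2),p['tool_rot'].round(2))
E
```

```text
t: 19.27
position: [525.5, -245.2, 156.7]
tool_rot: [-180.0, 0.0, 167.7]
ft_force: [0.2, 1.2, -0.5]
width: 60.0
[ 525.46 -245.24  156.72] [-180.      0.    167.72]
[(215, 642), (216, 639), (217, 640), (218, 637), (219, 637), (220, 638), (221, 639), (222, 643), (223, 637), (224, 381), (225, 336), (226, 338), (227, 343), (228, 345), (229, 345), (230, 350), (231, 355), (232, 353), (233, 350), (234, 351), (235, 353), (236, 354), (237, 350), (238, 329), (239, 450), (240, 647), (241, 672), (242, 663), (243, 664), (244, 667), (245, 684), (246, 552), (247, 302), (248, 283), (249, 329), (250, 341), (251, 335), (252, 335), (253, 336), (254, 338), (255, 338), (256, 338), (257, 338), (258, 338), (259, 327), (260, 320), (261, 620), (262, 674), (263, 558), (264, 387), (265, 305), (266, 314), (267, 318), (268, 318), (269, 319), (270, 316), (271, 320), (272, 319), (273, 321), (274, 324), (275, 318), (276, 314), (277, 317), (278, 319), (279, 319), (280, 265), (281, 205), (282, 326), (283, 332), (284, 324)]
slotcols [(258, 505), (259, 507), (260, 507), (261, 506), (262, 509), (263, 508), (264, 506), (265, 506), (266, 506), (267, 509), (268, 508), (269, 507), (270, 508), (271, 508), (272, 509), (273, 511), (274, 508), (364, 526), (365, 525), (366, 524), (367, 526), (368, 524), (369, 526), (370, 526), (371, 526), (372, 527), (373, 523), (374, 522), (375, 522), (376, 524), (377, 523), (378, 525), (379, 526), (380, 526), (381, 526), (382, 526), (383, 527)]
[ 525.45 -245.24  156.7 ] [-180.     -0.    167.72]
```

View pics/w10.png

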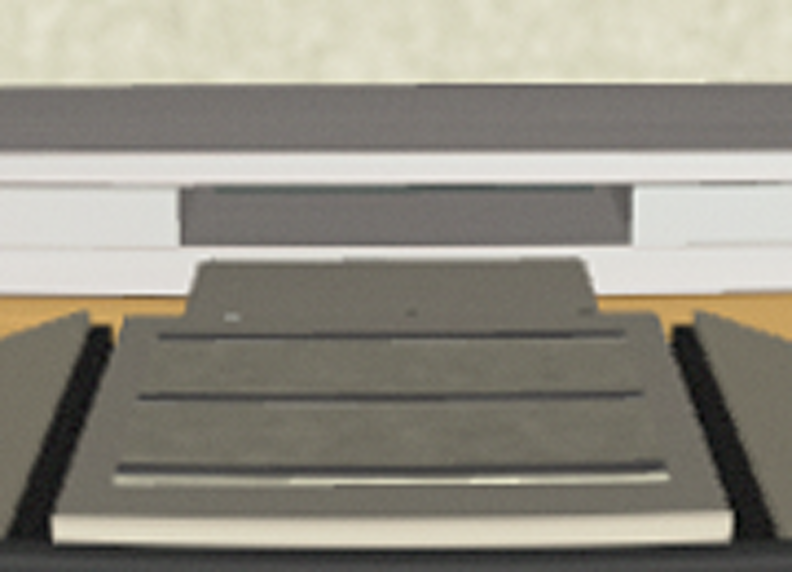

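Run:
```python
from h import *
p=get_obs(); r=read_camera('wrist')
R=Ro.from_euler('xyz',p['tool_rot'],degrees=True).as_matrix()
def T(X): return (X-p['position'])@R
z=p['position'][2]
S=onz(r,[[271,246.4],[373.6,246.4],[373.6,260.4],[271,260.4]],p,100); print('slot tool',T(S).round(1).tolist(), T(S).mean(0),S.mean(0))
for dz in(36,37): print(T(onz(r,[[275.,263.7],[363,263.7]],p,z-dz)).round(1).tolist())
print(R.T@(np.array([526.4,-243.6,100])-p['position']))
```

```text
slot tool [[4.6, -28.0, 56.7], [4.7, 35.5, 56.7], [-4.7, 35.9, 56.7], [-4.7, -28.4, 56.7]] [-1.98277665e-02  3.74595637e+00  5.67029671e+01] [ 526.26550174 -241.58244648  100.        ]
[[1.5, -23.3, 36.0], [1.5, 26.7, 36.0]]
[[1.1, -23.4, 37.0], [1.1, 26.8, 37.0]]
[-0.58041608  1.80318703 56.70296867]
```

```bash
python3 -m handwheel '{"offset":[[0.02,0.04,0.16],[0,0,0.16],[0,0,0],[0,0,0],[0,0,0],[0,0,0],[0,0,0]],"turn":[[0,0,0],[0,0,0],[0,0,0],[0,0,0],[0,0,0],[0,0,0],[0,0,0]],"gripper":[1,1,1,1,1,1,1]}'
python3 - <<'E'
from h import *
p=get_obs(); print(p['position'].round(2),p['tool_rot'].round(2))
f=read_camera('wrist')['frame']
cv2.imwrite('pics/w11.png',cv2.resize(f[205:335,230:410],None,fx=4.4,fy=4.4,interpolation=cv2.INTER_CUBIC)[:,:,::-1])
f=read_camera('side')['frame']
cv2.imwrite('pics/s11.png',cv2.resize(f[300:420,200:340],None,fx=5,fy=5,interpolation=cv2.INTER_CUBIC)[:,:,::-1])
E
```

```text
t: 20.25
position: [525.0, -243.1, 140.9]
tool_rot: [-180.0, 0.0, 167.7]
ft_force: [-0.5, 0.6, -0.5]
width: 59.9
[ 524.99 -243.13  140.86] [-1.7999e+02  1.0000e-02  1.6771e+02]
```

View pics/w11.png

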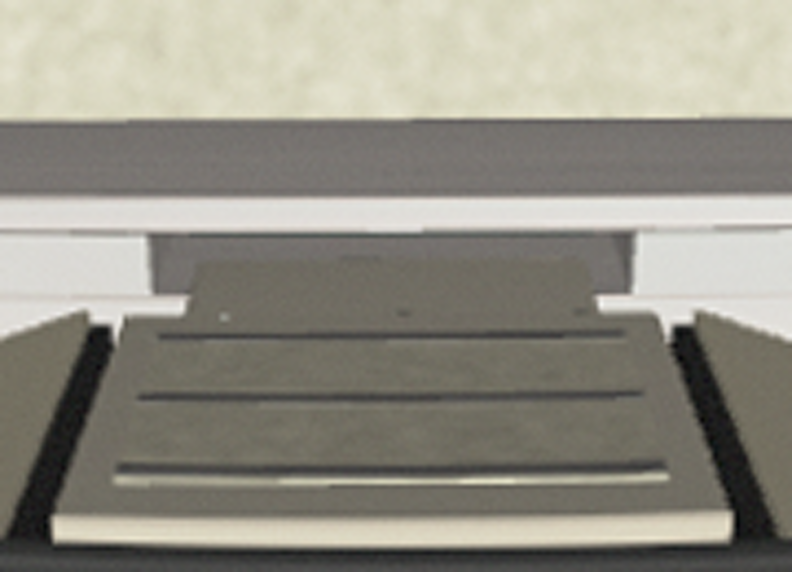

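View pics/s11.png

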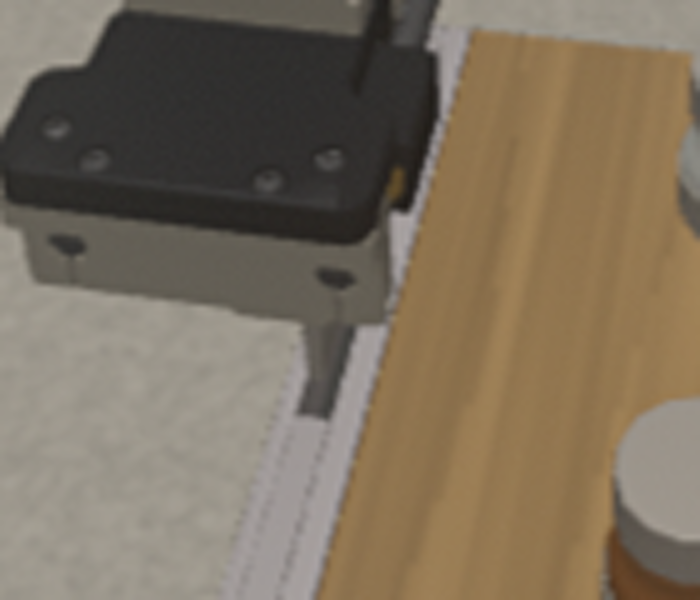

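Run:
```python
from h import *
p=get_obs(); r=read_camera('wrist'); g=r['frame'].astype(int).sum(2)
print([(v,int(g[v,310:330].mean())) for v in range(250,272)],[(v,int(g[v,362:374].mean())) for v in range(254,278)])
R=Ro.from_euler('xyz',p['tool_rot'],degrees=True).as_matrix()
def T(X): return (X-p['position'])@R
z=p['position'][2]
S=onz(r,[[264.5,257.5],[373.6,257.5],[373.6,272],[264.5,272]],p,100); print('slot tool',T(S).round(1).tolist(), T(S).mean(0))
for dz in(36,37): print(T(onz(r,[[275.,263.7],[363,263.7],[319,264.7]],p,z-dz)).round(1).tolist())
```

```text
[(250, 613), (251, 661), (252, 662), (253, 662), (254, 663), (255, 668), (256, 656), (257, 534), (258, 263), (259, 335), (260, 339), (261, 333), (262, 333), (263, 321), (264, 313), (265, 314), (266, 314), (267, 315), (268, 316), (269, 318), (270, 318), (271, 319)] [(254, 669), (255, 677), (256, 606), (257, 426), (258, 294), (259, 319), (260, 321), (261, 325), (262, 323), (263, 330), (264, 332), (265, 330), (266, 333), (267, 335), (268, 337), (269, 336), (270, 334), (271, 340), (272, 528), (273, 556), (274, 563), (275, 476), (276, 361), (277, 311)]
slot tool [[3.4, -29.9, 40.8], [3.4, 33.3, 40.8], [-5.7, 33.8, 40.8], [-5.8, -30.4, 40.8]] [-1.19428832  1.70204653 40.79815575]
[[1.5, -23.3, 36.0], [1.5, 26.7, 36.0], [1.0, 1.7, 36.0]]
[[1.1, -23.4, 37.0], [1.1, 26.8, 37.0], [0.6, 1.7, 37.0]]
```

```bash
python3 -m handwheel '{"offset":[[0,0,0.12],[0,0,0.12],[0,0,0.12],[0,0,0.06],[0,0,0],[0,0,0],[0,0,0]],"turn":[[0,0,0],[0,0,0],[0,0,0],[0,0,0],[0,0,0],[0,0,0],[0,0,0]],"gripper":[1,1,1,1,1,1,1]}'
```

```text
t: 21.28
position: [525.0, -243.1, 119.9]
tool_rot: [-180.0, 0.0, 167.7]
ft_force: [0.5, 0.1, -0.0]
width: 59.9
```

```bash
python3 -m handwheel '{"offset":[[0,0,0.04],[0,0,0.04],[0,0,0.04],[0,0,0.04],[0,0,0],[0,0,0]],"turn":[[0,0,0],[0,0,0],[0,0,0],[0,0,0],[0,0,0],[0,0,0]],"gripper":[1,1,1,1,1,1]}' 55;python3 -m handwheel '{"offset":[[0,0,0.04],[0,0,0.03],[0,0,0],[0,0,0]],"turn":[[0,0,0],[0,0,0],[0,0,0],[0,0,0]],"gripper":[1,1,1,1]}'
```

```text
t: 22.02
position: [525.0, -243.1, 112.0]
tool_rot: [-180.0, 0.0, 167.7]
ft_force: [-2.6, -0.5, 6.6]
width: 59.6
t: 22.52
position: [525.0, -243.1, 108.8]
tool_rot: [-180.0, 0.0, 167.7]
ft_force: [-2.7, -0.7, 7.4]
width: 59.7
```

```bash
python3 -m handwheel '{"offset":[[0,0,0.03],[0,0,0],[0,0,0]],"turn":[[0,0,0],[0,0,0],[0,0,0]],"gripper":[1,1,1]}';python3 -m handwheel '{"offset":[[0,0,0.02],[0,0,0],[0,0,0]],"turn":[[0,0,0],[0,0,0],[0,0,0]],"gripper":[1,1,1]}'
```

```text
t: 22.9
position: [525.1, -243.2, 108.2]
tool_rot: [-179.9, 0.0, 167.7]
ft_force: [-7.0, 0.5, 17.8]
width: 59.5
t: 23.28
position: [525.1, -243.1, 108.1]
tool_rot: [-179.9, 0.1, 167.7]
ft_force: [-10.6, 0.8, 28.5]
width: 59.7
```

```bash
python3 -m handwheel '{"offset":[[0,0,-0.01],[0,0,0],[0,0,0],[0,0,0]],"turn":[[0,0,0],[0,0,0],[0,0,0],[0,0,0]],"gripper":[1,1,1,1]}';python3 - <<'E'
from h import *
f=read_camera('wrist')['frame']
cv2.imwrite('pics/w12.png',cv2.resize(f[205:335,230:410],None,fx=4.4,fy=4.4,interpolation=cv2.INTER_CUBIC)[:,:,::-1])
for c in('side','scene'):
    f=read_camera(c)['frame']; cv2.imwrite(f'pics/{c}12.png',f[:,:,::-1])
p=get_obs();print(p['position'].round(2),p['ft_force'].round(1),p['t'])
E
```

```text
t: 23.78
position: [525.1, -243.1, 108.1]
tool_rot: [-179.9, 0.0, 167.7]
ft_force: [-7.5, 0.6, 23.7]
width: 59.7
[ 525.12 -243.16  108.18] [-8.1  0.  23.1] 23.925
```

View pics/w12.png

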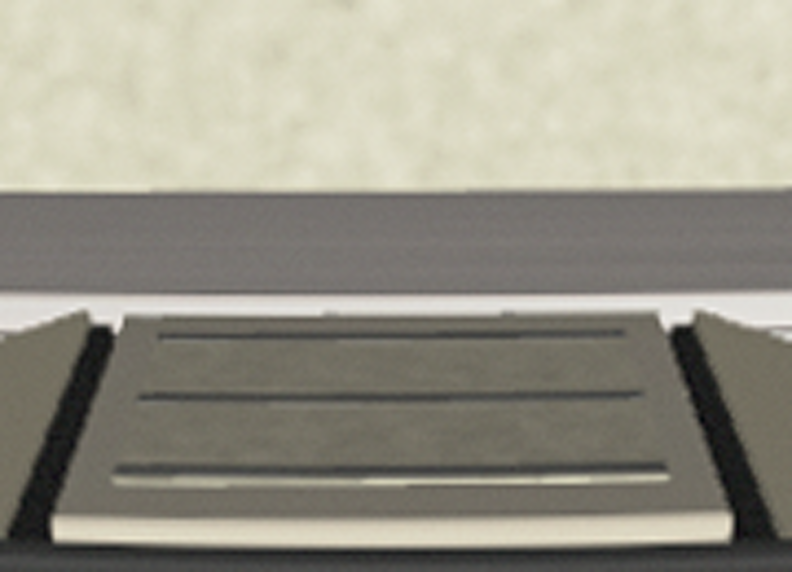

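View pics/side12.png

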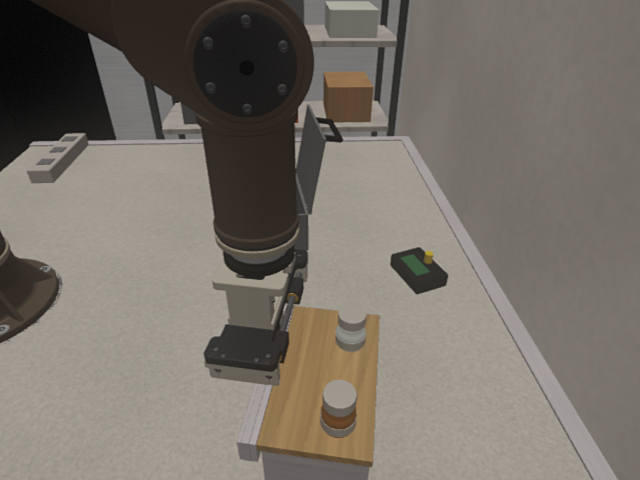

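View pics/scene12.png

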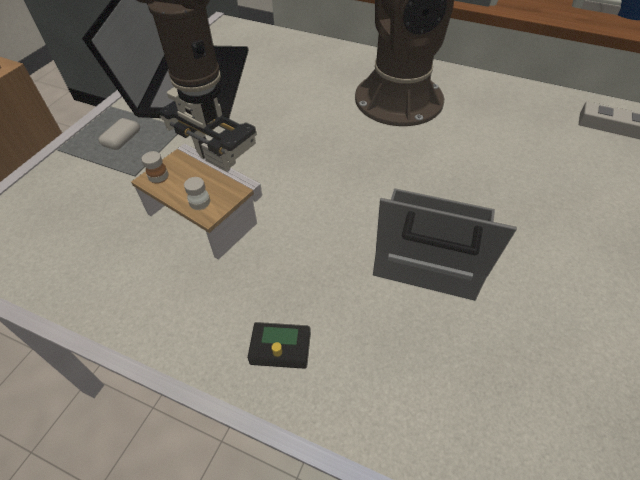

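The blade no longer shows in the wrist view. The panel's lower edge (crop row 316) lies on the lip, and the holder hasn't shifted in the grip. The lid stands open, and the jars and meter haven't moved.

```bash
python3 -c "
from workcell import *
print(finish_job()); o=get_obs(); print(o['t'],o['position'],o['ft_force'],o['width'])"
```

```text
the job is handed in; nothing more can be done
None
the job is handed in; nothing more can be done
```

The lid is open on its stop and the label holder is pressed home behind the shelf lip. The gripper is still holding it there, so you can tighten the clamp. I handed the job in at about 24 s.

**How it went:** I lifted the lid by its handle until it met the stop, where it pushed back with about 18 N, and let go. I then gripped the holder across its width, took it out of the case and lined the blade up with the slot using all three cameras. The blade went in without touching and I pressed it down against the spring.

**Last checks:**
- **Seating:** the downward travel stopped hard with the TCP at 108.1 mm, against about 108.5 mm expected at home. The measured upward force was about 23 N, above the spring's 9 N or so, so the panel is bearing on the lip.
- **Grip:** it is set to 55 N at 59.7 mm opening, and the holder had not shifted between the fingers.
- **Everything else:** the last pictures show the lid still open, and the jars and meter where they stood.

Nothing failed. Two points fall short of a full check:
- The cameras disagreed by about 2 mm on the slot's position along the lip, within the slot's end clearance.
- I judged the flush fit from the force, the height and the wrist picture. I had no direct reading of the strip's travel, and the state could not be read again after handing in.

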